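# Hold a gauge blade flush on a leaning stage

## Robot

A 6-joint arm with a two-finger parallel gripper is mounted at the origin on a cart in front of the work surface, level with it; the furniture and walls round the work are solid. World frame = base frame: x ahead of the robot, y to its left, z up, the work surface at z = 0. Lengths are in m, angles in rad, forces in N, time in s.
With the tool pointing down it reaches from about 0.375 to 0.975 m from the base axis. Payload 3.8 kg.
Tool frame: the origin (TCP) lies midway between the tips of the shut fingers; the grasp point (between the pads) lies 19 mm behind it; z points along the fingers, y is the line along which they close (so a half turn about z gives the same grasp; the last joint's range is limited). The gripper opens to 85 mm and grips with 20 to 120 N. Pads are 22 mm wide; open, the fingers measure 114 mm over their backs; the gripper's body (76 mm by 85 mm) begins 54 mm behind the grasp point. The pads swing forward as they close: fully open they stand 13 mm farther back than shut.
Start: joints at [1.222, 0.264, 1.604, -0, 1.274, -0.037], TCP at [0.207, 0.642, 0.231] pointing down, gripper open.
Joint ranges: [-2.63, 2.63], [-0.94, 2.18], [0.31, 2.57], [-1.31, 4.45], [0, 2.66], [-2.55, 2.55]. Speed limits (rad/s): [2.57, 2.57, 3.14, 3.14, 3.14, 3.14].

## Interface

Orientations are given as a rotation vector (axis times angle).
In Python, from workcell import bot gives the robot as it stands.
- The arm moves only by the tool step_arm, never from a script. Its argument "motion" is a list of rows, each a list of 5 numbers: the finger opening in cm, from 0 to 8.54, then the shift along the tool's x, y, z in cm, then the turn about the tool's z in degrees. In form: [[claw, dx, dy, dz, twist], ...]. A call has 1 to 20 rows; each row is the pose to reach, as a shift and turn from the pose commanded when the call began, along the tool's axes at that moment; what a row does not reach only later rows make up. A row lasts 1/10 s, in which the tool goes at most 50 mm and 8.59 degrees, less where a joint would pass 70% of its speed; a pose out of reach is approached as far as the arm can. A call with a gripper value outside its range is refused whole. The fingers move at their own pace and stop on an object; "force" is the grip in N (left out, the last holds). Time passes only in rows, so rows that repeat a pose let the fingers close. It gives the time, the measured TCP pose, the force, the opening and the grip force at its end, in the units of the state.
- bot.read_state(): the state, without advancing time (a new reading comes with each control period).
- bot.read_camera(name): name is "side" or "top"; returns (picture, depth): 480x640x3 uint8, red, green, blue; 480x640 float32, m along the optical axis (not along the pixel's ray), 0 where there is no reading.
- bot.calibration(name): a dict with "mtx" (3x3 intrinsics, pixels), "origin" and "orientation" of the camera in the world. Camera axes: x right, y up, looking along -z (the intrinsics and any distortion apply to the point x, -y, -z); pixel columns grow to the right and rows downward; lengths in m; the calibration is good to about 2 mm. A picture is of the moment at which its call begins. calibration takes no time and is no camera call.
- bot.finish_job(): hands the job in; it is judged then, once.
The state is a dict: "time": time; "q": joint angles; "joint_vel": joint speeds; "joint_torque": joint torques, N m; "tool_pos": TCP position; "tcp_rot": TCP orientation; "wrist_force": force on the tool from outside, world axes, zero at the start; "torque": the same for the moment, N m; "width": opening from 0.0 (shut) to 1.0 (fully open); "grip_force": force on a finger pad.
Only numpy, scipy, OpenCV 4.12 (cv2) and the standard library are available. Lean on these libraries where they do the work, as an engineer would, in place of code of your own. Each camera call takes 0.05 s, during which the arm holds its last target. There are 200 camera calls.

## Task

Take the steel gauge blade by its black grip out of the wooden rack and put its lower edge down to the bottom of the slot at the foot of the leaning stage on the angle stand, roughly midway along the slot. Lean the blade back until you feel it lie flat on the stage face, and finish while still gripping it firmly and holding it flush there with a light steady push. Do not push the stage to another angle, and leave the other things on the table where they are.

Things in the scene. Friction and masses are not known exactly. Their poses are not given: they have to be found in the camera images.
- blade_grip (a point): centre of the black grip of the gauge blade, 125 mm above the blade's lower edge. The blade is a flat steel strip 5 mm thick (its x), 40 mm wide (its y), 150 mm long (its z, up), about 160 g, both sides alike; the grip is two scales at its top end, 13 mm thick over both, 36 mm wide, 48 mm long. It starts upright in the rack
- blade_mid (a point): point in the middle of the blade's thickness and width, 70 mm above its lower edge; same axes as blade_grip
- blade_foot (a point): middle of the blade's lower edge; same axes as blade_grip. At the bottom of the slot with the blade flush it lies 2.5 mm (half the blade's thickness) in front of face_foot
- rack: fixed wooden block 56 x 90 x 45 mm (x, y, z) with a slot 7.5 x 42.5 mm, 35 mm deep, in the middle of its top, long side along its y, in which the blade stands (lower edge 10 mm above the table). Origin at the centre of its underside
- face_foot (a point): middle of the foot line of the flat stage face, 12 mm above the table; also the slot's bottom and the stage's hinge line. Axes of the stage: z up along the face, y along the slot, x into the stage (-x is the face's outward normal). The aluminium stage, 80 mm wide, 78 mm long up the face, 10 mm thick, leans back (top towards its +x) 0.14 to 0.40 rad from vertical, differently each time
- stand: angle stand fixed to the table: steel base 140 x 110 x 12 mm; origin on the table under face_foot. A steel lip, 80 mm long, 14 mm high, stands on the base in front of the stage face; between them is the slot, 6 mm wide at the bottom, at least 14 mm at the mouth: the lip slopes inside and guides an edge to the face. Side cheeks 48 mm high, 86 mm apart. The stage hinge holds against 50 N at the blade grip
- face_top (a point): middle of the upper edge of the stage face, 78 mm up the face from face_foot, same axes
- duct_tape: bystander: roll of grey tape lying flat, 107 mm across, 48 mm high; origin at the centre of its underside
- bellows_cup: bystander: orange-red bellows vacuum cup, 62 mm across, 48 mm high, between rack and stand; origin at the centre of its underside
- threadlock_bottle: bystander: small red bottle, 24 x 36 x 92 mm, standing; origin at the centre of its underside
- tape_measure: bystander: yellow tape measure, 36 x 80 x 62 mm, standing; origin at the centre of its underside
Not all that is in view belongs to the job. There is more than one size of the part that bears blade_grip; the job needs the larger.

How it is judged:
By the outcome, as a careful person would: the job done as asked, in the order asked, and still so for the second after the job is handed in, while the arm keeps its last pose, push and grip.
It also fails if it takes over 45 s, if anything falls off the work surface, if the arm or the gripper's body presses on something with over 40 N, if the wrist force passes 120 N, or if a joint passes its speed limit or range.

## Working session

There is one attempt and no reset: what is moved stays moved. The work goes in short steps, Python scripts to look and compute and a tool call to move; the robot and the scene stay as the last step left them, time stands still between calls to the robot, and variables do not carry over. Pictures are saved under pics/ and viewed, at most 10 in all, crops included, and the job is handed in when it is done.

Besides the shell and the picture viewer there is one more tool, called as name(argument=value, ...), one argument or row to a line, values as JSON. step_arm: Moves the arm, as the interface text tells. Its arguments: {"type":"object","properties":{"motion":{"type":"array","items":{"type":"array","items":{"type":"number"}}},"force":{"type":"number"}},"required":["motion"]}

```bash
mkdir -p pics; ls
python3 - <<'E'
from workcell import bot
import cv2,numpy as np
for n in("side","top"):
    p,d=bot.read_camera(n); cv2.imwrite(f"pics/{n}0.png",p[:,:,::-1]); np.savez(f"{n}0.npz",p=p,d=d)
    c=bot.calibration(n); print(n,c)
s=bot.read_state();print(s)
E
```

```text
pics
side {'mtx': array([[462.13296615,   0.        , 316.2451968 ],
       [  0.        , 462.13296615, 235.92872937],
       [  0.        ,   0.        ,   1.        ]]), 'origin': array([0.32526115, 0.61759043, 0.69515822]), 'orientation': array([ 0.2408659 , -1.12604397, -2.55924607])}
top {'mtx': array([[483.78594689,   0.        , 314.93905017],
       [  0.        , 483.78594689, 234.74258224],
       [  0.        ,   0.        ,   1.        ]]), 'origin': array([0.40322395, 0.02938699, 0.97167687]), 'orientation': array([ 0.15668301, -0.1637061 , -1.6354896 ])}
{'time': 0.1, 'q': array([ 1.22208639e+00,  2.64656546e-01,  1.60525352e+00,  2.98603909e-05,
        1.27372118e+00, -3.68707572e-02]), 'joint_vel': array([-5.62863404e-04, -1.49494989e-03, -3.35057533e-03,  4.76366649e-04,
        8.33257804e-04, -6.08269454e-05]), 'joint_torque': array([ 8.85515219e-04, -5.16711080e+01, -3.68593204e+01, -2.68682919e-05,
        6.33650052e-03,  1.82265893e-05]), 'tool_pos': array([0.20683968, 0.64182032, 0.23009219]), 'tcp_rot': array([-0.48780189, -3.10306524,  0.00313388]), 'wrist_force': array([-0.28321681, -0.48009926, -0.50416995]), 'torque': array([ 2.84394161e-02,  5.08110009e-02, -6.98669508e-05]), 'grip_force': 0.0, 'width': 0.9981110672824477}
```

View pics/top0.png

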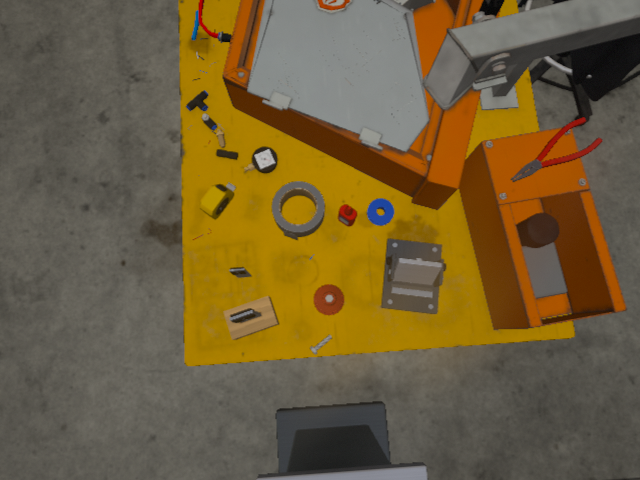

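View pics/side0.png

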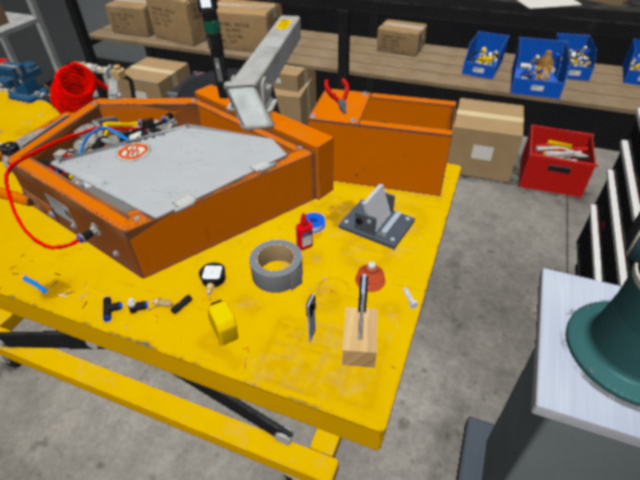

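```bash
cat > h.py <<'E'
import numpy as np,cv2
from scipy.spatial.transform import Rotation as R
from workcell import bot
def cam(n):
    c=bot.calibration(n); return c["mtx"],np.array(c["origin"]),R.from_rotvec(c["orientation"]).as_matrix()
def ray(n,uv):
    K,o,M=cam(n); uv=np.atleast_2d(uv).astype(float)
    d=np.c_[(uv[:,0]-K[0,2])/K[0,0],-(uv[:,1]-K[1,2])/K[1,1],-np.ones(len(uv))]
    return o,d@M.T
def plane(n,uv,z):
    o,d=ray(n,uv); return o+d*((z-o[2])/d[:,2])[:,None]
def two(a,ua,b,ub):
    o1,d1=ray(a,ua);o2,d2=ray(b,ub);d1,d2=d1[0],d2[0]
    t=np.linalg.lstsq(np.c_[d1,-d2],o2-o1,rcond=None)[0]
    p,q=o1+t[0]*d1,o2+t[1]*d2; return (p+q)/2,np.linalg.norm(p-q)
def proj(n,P):
    K,o,M=cam(n); c=(np.atleast_2d(P)-o)@M; return np.c_[K[0,2]+K[0,0]*c[:,0]/-c[:,2],K[1,2]-K[1,1]*c[:,1]/-c[:,2]]
def cloud(n,dep):
    v,u=np.mgrid[:480,:640]; o,d=ray(n,np.c_[u.ravel(),v.ravel()])
    return (o+d*dep.reshape(-1,1)).reshape(480,640,3)
E
python3 - <<'E'
import cv2,numpy as np
t=np.load("top0.npz")["p"][:,:,::-1];s=np.load("side0.npz")["p"][:,:,::-1]
f=lambda a,x,y,w,h:cv2.resize(a[y:y+h,x:x+w],(400,300),interpolation=cv2.INTER_CUBIC)
a=np.vstack([np.hstack([f(t,205,255,100,75+10)if 0 else f(t,205,260,100,75),f(t,365,235,100,75)]),np.hstack([f(s,290,265,133,100),f(s,325,170,100,75)])])
cv2.imwrite("pics/crop1.png",a)
E
```

```text
(no output)
```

View pics/crop1.png

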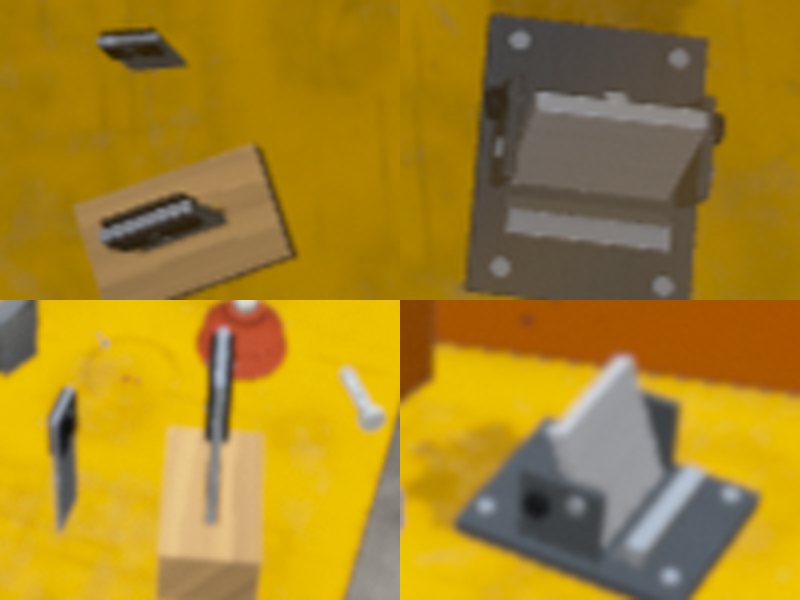

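Candidates: the free-standing blade (top 240,272 / side 311,318) and the racked one (top 243,315 / side 362,305). The racked one looks taller and stands in the rack as described; measuring its size checks this.

Run:
```python
from h import *
np.set_printoptions(precision=4,suppress=True)
T=np.load("top0.npz");S=np.load("side0.npz")
P=plane("top",[[231.3,319.3],[252.5,311.8]],.16);print("blade top edge",P.tolist(),np.linalg.norm(P[1]-P[0]),"yaw",np.degrees(np.arctan2(*(P[0]-P[1])[1::-1])))
P=plane("top",[[223.75,311.25],[269.5,296.75],[278.75,324.25]],.045);print("rack top",P.tolist(),np.linalg.norm(np.diff(P,axis=0),axis=1),"mid",(P[0]+P[2])/2, np.degrees(np.arctan2(*(P[0]-P[1])[1::-1])))
print("small tri",two("top",[238,270],"side",[312,296]),"large tri",two("top",[242,315.5],"side",[363.5,275.5]))
P=plane("top",[[387.5,238.75],[441.75,245],[437.5,310],[382,307.5]],.012);print("base",P.tolist(),np.linalg.norm(np.diff(P,axis=0),axis=1))
P=plane("top",[[391.5,289.5],[432.5,294.5]],.026);print("lip",P.tolist(),np.degrees(np.arctan2(*(P[0]-P[1])[1::-1])))
# face plane from depth
for n,D,poly in(("top",T,[[401,264],[438,269],[433,282],[396,278]]),("side",S,[[367,204],[379,193],[388,218],[378,227]])):
    m=np.zeros((480,640),np.uint8);cv2.fillPoly(m,[np.array(poly)],1)
    m=(m>0)&(D["d"]>0);X=cloud(n,D["d"])[m]
    c=np.median(X,0);
    for _ in range(4):
        nn=np.linalg.svd(X-X.mean(0))[2][2]; r=(X-X.mean(0))@nn; X=X[abs(r)<2.5*r.std()+1e-4]
    nn*=-np.sign(nn[0]); print(n,len(X),X.mean(0),nn,"std",r.std(),"lean",np.arcsin(nn[2]),"yaw",np.degrees(np.arctan2(nn[1],nn[0])), "z range",X[:,2].min(),X[:,2].max())
    c=X.mean(0); 
    print(" face line x at y: n.X=",nn@c)
# blade heights from depth side view
C=cloud("top",T["d"]);print("top blade z",C[311:320,232:253,2].max(),"small",C[266:276,229:250,2].max(),"stage",C[255:290,395:445,2].max(),"table",C[345,230,2])
```

```text
blade top edge [[0.43664526123096226, 0.16792862465077285, 0.16000000000000003], [0.4464234604432944, 0.13238783797424578, 0.16000000000000003]] 0.03686137134484361 yaw 105.38296982824684
rack top [[0.45742223616556227, 0.20129526047349472, 0.04500000000000004], [0.4785880925046392, 0.1133875702467712, 0.04500000000000004], [0.42587585911161624, 0.0986620199770944, 0.04500000000000004]] [0.0904 0.0547] mid [0.4416 0.15   0.045 ] 103.53763917864597
small tri (array([0.5253, 0.1616, 0.1089]), np.float64(0.00036367139751571705)) large tri (array([0.4426, 0.148 , 0.1755]), np.float64(0.003501045265629244))
base [[0.5808431005428293, -0.12754411708883212, 0.01200000000000001], [0.5603105544194275, -0.2352294105797102, 0.01200000000000001], [0.43215736146605405, -0.21099571562310335, 0.01200000000000001], [0.4446765753465052, -0.10294811882047708, 0.0119999999999999]] [0.1096 0.1304 0.1088]
lip [[0.4773548242780974, -0.12289623090018564, 0.026000000000000023], [0.46206092755384665, -0.20140937275039902, 0.026000000000000023]] 78.97715653806607
top 560 [ 0.503  -0.1699  0.0502] [-0.9275  0.1752  0.3303] std 0.0007161638742019638 lean 0.3366473442185387 yaw 169.30201199068225 z range 0.017629836369130847 0.0810611050675617
 face line x at y: n.X= -0.47965330363192754
side 376 [ 0.5019 -0.1655  0.0496] [-0.9269  0.1757  0.3318] std 0.0008715387026640036 lean 0.33816467817497214 yaw 169.266970482096 z range 0.01315464739340999 0.0830942710554704
 face line x at y: n.X= -0.4777776466422583
top blade z 0.16383143775385922 small 0.9716768746182838 stage 0.9716768746182838 table -0.0010792769750608278
```

The racked blade's top is at 0.16 m against 0.11 m for the other, so the racked one is the larger. It is at (0.4415, 0.150) with its width axis at about 104°. The stage leans 0.337 rad, and face_foot is near (0.489, -0.166, 0.012). Moving over the rack.

step_arm(
  motion=[
    [8.5,-37.4,-39.6,0,-32],
    [8.5,-37.4,-39.6,0,-32],
    [8.5,-37.4,-39.6,0,-32],
    [8.5,-37.4,-39.6,0,-32],
    [8.5,-37.4,-39.6,0,-32],
    [8.5,-37.4,-39.6,0,-32],
    [8.5,-37.4,-39.6,0,-32],
    [8.5,-37.4,-39.6,0,-32],
    [8.5,-37.4,-39.6,0,-32],
    [8.5,-37.4,-39.6,0,-32],
    [8.5,-37.4,-39.6,0,-32],
    [8.5,-37.4,-39.6,0,-32],
    [8.5,-37.4,-39.6,0,-32],
    [8.5,-37.4,-39.6,0,-32],
    [8.5,-37.4,-39.6,0,-32],
    [8.5,-37.4,-39.6,0,-32],
  ],
  force=40,
)

```text
time: 1.7
tool_pos: [0.441, 0.152, 0.2312]
tcp_rot: [0.39, -3.117, -0.0]
wrist_force: [0.5, -0.3, -0.2]
width: 0.994
grip_force: 0.0
```

step_arm(
  motion=[
    [8.5,0,-0.2,4,0],
    [8.5,0,-0.2,7,0],
    [8.5,0,-0.2,9.5,0],
    [8.5,0,-0.2,11.5,0],
    [8.5,0,-0.2,12.1,0],
    [8.5,0,-0.2,12.1,0],
    [8.5,0,-0.2,12.1,0],
  ],
)

```text
time: 2.4
tool_pos: [0.4428, 0.1495, 0.1113]
tcp_rot: [-0.388, 3.116, 0.0]
wrist_force: [0.0, -0.5, 0.9]
width: 0.995
grip_force: 0.0
```

Run:
```python
from h import *
a=[]
for n,(x,y,w,h) in(("top",(190,245,133,133)),("side",(290,220,133,133))):
    p,d=bot.read_camera(n);np.savez(n+"1.npz",p=p,d=d); a.append(cv2.resize(p[y:y+h,x:x+w,::-1],(400,400),interpolation=cv2.INTER_CUBIC))
cv2.imwrite("pics/g1.png",np.hstack(a));s=bot.read_state();print(s["tool_pos"],s["wrist_force"])
```

```text
[0.4432513  0.14941918 0.1118211 ] [ 0.01251255 -0.46457802  0.67680837]
```

View pics/g1.png

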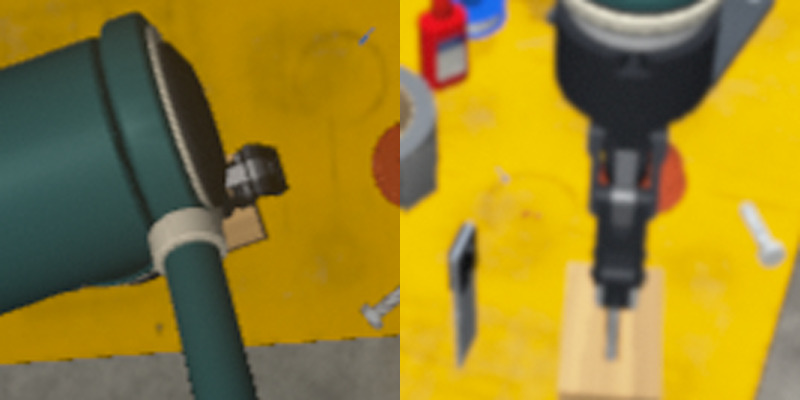

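The fingers stand on both sides of the blade's width, centred on it (side view, blade at about crop 612,330). Closing.

step_arm(
  motion=[
    [3.0,0,0,0,0],
    [3.0,0,0,0,0],
    [3.0,0,0,0,0],
    [3.0,0,0,0,0],
    [3.0,0,0,0,0],
    [3.0,0,0,0,0],
    [3.0,0,0,0,0],
    [3.0,0,0,0,0],
    [3.0,0,0,0,0],
    [3.0,0,0,0,0],
  ],
  force=60,
)

```text
time: 3.5
tool_pos: [0.4425, 0.1492, 0.1109]
tcp_rot: [-0.386, 3.117, 0.001]
wrist_force: [-1.3, 2.1, 6.3]
width: 0.455
grip_force: 59.9
```

step_arm(
  motion=[
    [3,0,0,-1,0],
    [3,0,0,-2.5,0],
    [3,0,0,-4.5,0],
    [3,0,0,-7,0],
    [3,0,0,-10,0],
    [3,0,0,-12,0],
    [3,0,0,-12,0],
    [3,0,0,-12,0],
    [3,0,0,-12,0],
  ],
)

```text
time: 4.4
tool_pos: [0.4407, 0.1484, 0.2282]
tcp_rot: [0.386, -3.114, 0.001]
wrist_force: [-0.2, 0.7, -1.9]
width: 0.456
grip_force: 60.6
```

Run:
```python
from h import *
s=bot.read_state();print(s["tool_pos"],R.from_rotvec(s["tcp_rot"]).as_matrix().round(4).tolist(),s["wrist_force"],s["torque"],s["width"])
p,d=bot.read_camera("side");np.savez("side2.npz",p=p,d=d);cv2.imwrite("pics/g2.png",cv2.resize(p[170:370,250:480,::-1],(690,600),interpolation=cv2.INTER_CUBIC))
```

```text
[0.44069503 0.14839417 0.22823999] [[-0.9697, -0.2442, -0.0034], [-0.2442, 0.9697, -0.0012], [0.0036, -0.0003, -1.0]] [-0.17409881  0.67847857 -1.92681741] [ 0.00534645  0.00761383 -0.04146646] 0.45635680943354745
```

View pics/g2.png

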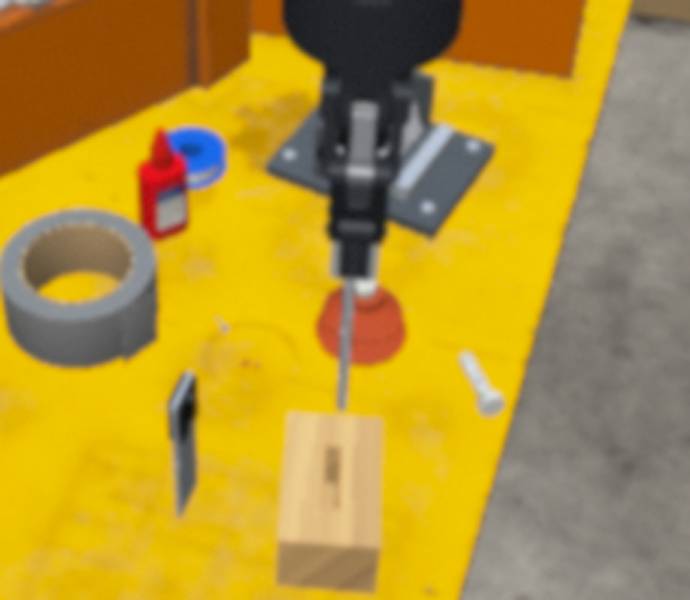

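Run:
```python
from h import *
D=np.load("side2.npz");C=cloud("side",D["d"])
tp=np.array([.4407,.1484,.2282]); xa=np.array([-.9697,-.2442]);ya=np.array([-.2442,.9697])
for v in range(264,310,4):
    r=C[v,355:376]; m=(D["d"][v,355:376]>0)&(np.hypot(*(r[:,:2]-tp[:2]).T)<.04)&(r[:,2]>.1)
    if m.any(): q=r[m].mean(0); e=q-tp; print(v,np.flatnonzero(m)+355,(e[:2]@xa*1e3).round(1),(e[:2]@ya*1e3).round(1),(e[2]*1e3).round(1))
```

```text
264 [365 366 367 368] -0.4 20.5 -5.2
268 [364 365 366 367] -1.4 11.9 -22.5
272 [364 365 366 367] -0.9 19.3 -23.1
276 [364 365 366 367] -0.5 20.1 -30.7
280 [364 365 366] -0.8 19.9 -39.5
284 [363 364 365 366] -1.1 11.4 -57.9
288 [363 364 365 366] -0.6 19.4 -57.8
292 [363 364 365 366] -0.2 20.5 -65.6
296 [363 364 365] -0.5 20.7 -74.6
300 [363 364 365] -0.0 20.4 -84.4
304 [363 364 365] 0.4 20.3 -94.0
```

step_arm(
  motion=[
    [3,0.5,-4,0,3],
    [3,1.0,-8,0,6],
    [3,1.5,-12,0,10],
    [3,2,-16,0,13],
    [3,2.4,-20,0,16],
    [3,2.7,-24,0,20],
    [3,3,-28,0,23],
    [3,3.2,-31.5,0,25],
    [3,3.2,-31.5,0,25],
    [3,3.2,-31.5,0,25],
    [3,3.2,-31.5,3,25],
    [3,3.2,-31.5,6.5,25],
    [3,3.2,-31.5,6.5,25],
    [3,3.2,-31.5,6.5,25],
  ],
)

```text
time: 5.85
tool_pos: [0.4869, -0.1629, 0.1644]
tcp_rot: [-0.295, -3.125, -0.002]
wrist_force: [-0.1, 0.3, -2.1]
width: 0.461
grip_force: 61.4
```

Run:
```python
from h import *
for i in range(2):
    s=bot.read_state();print(s["tool_pos"],s["wrist_force"],s["torque"],s["width"])
    p,d=bot.read_camera("side")
np.savez("side3.npz",p=p,d=d)
M=R.from_rotvec(s["tcp_rot"]).as_matrix();print("yaw y",np.degrees(np.arctan2(M[1,1],M[0,1])),M[:,2])
cv2.imwrite("pics/g3.png",cv2.resize(p[130:255,310:450,::-1],(672,600),interpolation=cv2.INTER_CUBIC))
# stage-frame coordinates of blade-coloured points
C=cloud("side",d);F=np.array([.4892,-.1659,.012]);a=np.radians(-10.7);xs=np.array([np.cos(a),np.sin(a)]);ys=np.array([-np.sin(a),np.cos(a)])
X=(C-F);st=np.dstack([X[...,:2]@xs,X[...,:2]@ys,X[...,2]])*1e3
ok=d>0
for v in range(180,232,4):
    print(v,[(u,*st[v,u].round(0).astype(int)) for u in range(352,400,4) if ok[v,u] and abs(st[v,u,0])<80 and st[v,u,2]>-5])
```

```text
[ 0.48685528 -0.16292772  0.16442643] [-0.05782446  0.27414587 -2.07740595] [-0.03147611  0.00806477  0.01445705] 0.46118687364010025
[ 0.48826897 -0.1636633   0.16605616] [-0.61986939  0.59734883 -1.6328565 ] [ 0.01473479 -0.06964984 -0.01442702] 0.457260364507547
yaw y 79.20979621716805 [ 3.41777229e-04  4.54828985e-05 -9.99999941e-01]
180 [(380, np.int64(69), np.int64(-125), np.int64(19)), (384, np.int64(-4), np.int64(23), np.int64(135)), (388, np.int64(-3), np.int64(0), np.int64(121)), (392, np.int64(42), np.int64(-134), np.int64(23)), (396, np.int64(32), np.int64(-134), np.int64(26))]
184 [(376, np.int64(78), np.int64(-124), np.int64(4)), (380, np.int64(31), np.int64(-39), np.int64(74)), (384, np.int64(-4), np.int64(20), np.int64(124)), (388, np.int64(-3), np.int64(-2), np.int64(109)), (392, np.int64(42), np.int64(-138), np.int64(8)), (396, np.int64(32), np.int64(-137), np.int64(13))]
188 [(376, np.int64(33), np.int64(-23), np.int64(73)), (380, np.int64(25), np.int64(-27), np.int64(73)), (384, np.int64(-3), np.int64(18), np.int64(112)), (388, np.int64(-3), np.int64(-3), np.int64
[... 4245 characters left out ...]
np.int64(15)), (392, np.int64(-26), np.int64(7), np.int64(16)), (396, np.int64(-27), np.int64(-13), np.int64(2))]
228 [(352, np.int64(51), np.int64(49), np.int64(1)), (356, np.int64(41), np.int64(48), np.int64(5)), (360, np.int64(32), np.int64(47), np.int64(8)), (364, np.int64(22), np.int64(47), np.int64(13)), (368, np.int64(13), np.int64(47), np.int64(17)), (372, np.int64(3), np.int64(47), np.int64(21)), (376, np.int64(2), np.int64(28), np.int64(7)), (380, np.int64(-4), np.int64(21), np.int64(5)), (384, np.int64(-17), np.int64(29), np.int64(17)), (388, np.int64(-25), np.int64(25), np.int64(17)), (392, np.int64(-26), np.int64(5), np.int64(3)), (396, np.int64(-33), np.int64(-2), np.int64(1))]
```

View pics/g3.png

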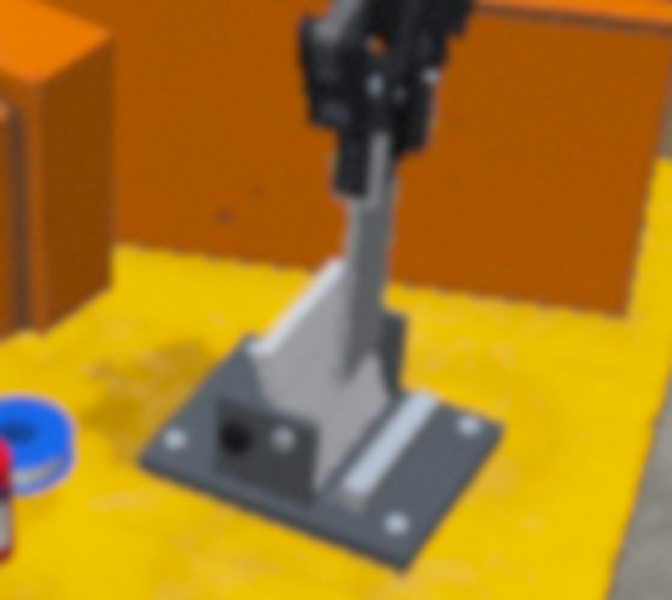

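The blade hangs upright over the slot, its lower edge near crop pixel (360,370), with the lip at (390,440). Its centre is about 1.5–2 mm too close to the face, so I correct that and lower it.

step_arm(
  motion=[
    [3,0.2,-0.2,0,0],
    [3,0.2,-0.2,1,0],
    [3,0.2,-0.2,2,0],
    [3,0.2,-0.2,3,0],
    [3,0.2,-0.2,3.8,0],
    [3,0.2,-0.2,4.3,0],
    [3,0.2,-0.2,4.6,0],
    [3,0.2,-0.2,4.8,0],
    [3,0.2,-0.2,4.8,0],
    [3,0.2,-0.2,4.8,0],
  ],
)

```text
time: 6.95
tool_pos: [0.4859, -0.1661, 0.1176]
tcp_rot: [0.297, 3.127, -0.0]
wrist_force: [-1.2, 0.3, -3.3]
width: 0.456
grip_force: 61.5
```

step_arm(
  motion=[
    [3,0,0,0.1,0],
    [3,0,0,0.2,0],
    [3,0,0,0.3,0],
    [3,0,0,0.4,0],
    [3,0,0,0.4,0],
    [3,0,0,0.4,0],
  ],
)

```text
time: 7.55
tool_pos: [0.4856, -0.166, 0.1132]
tcp_rot: [-0.297, -3.127, -0.0]
wrist_force: [0.4, -0.1, -2.7]
width: 0.453
grip_force: 61.5
```

step_arm(
  motion=[
    [3,0,0,0.1,0],
    [3,0,0,0.2,0],
    [3,0,0,0.2,0],
    [3,0,0,0.2,0],
  ],
)

```text
time: 7.95
tool_pos: [0.4863, -0.1662, 0.1129]
tcp_rot: [0.297, 3.126, -0.0]
wrist_force: [-1.5, 1.5, 7.7]
width: 0.454
grip_force: 62.3
```

Contact came at TCP z 0.113, which matches the slot bottom (the lip top would have been 0.127). Now I lean the blade by an arc about the foot, with a lighter grip so it pivots in the pads.

step_arm(
  motion=[
    [3,0,0,0,0],
    [3,-0.2,0,0,0],
    [3,-0.45,0,0,0],
    [3,-0.75,0,0.0,0],
    [3,-1.0,0,0.02,0],
    [3,-1.25,0,0.04,0],
    [3,-1.5,0,0.06,0],
    [3,-1.75,0,0.09,0],
    [3,-2.0,0,0.12,0],
    [3,-2.0,0,0.12,0],
    [3,-2.0,0,0.12,0],
  ],
  force=30,
)

```text
time: 9.05
tool_pos: [0.5053, -0.1693, 0.1113]
tcp_rot: [-0.298, -3.127, -0.002]
wrist_force: [-2.1, 2.2, 6.8]
width: 0.457
grip_force: 62.7
```

step_arm(
  motion=[
    [3,-0.25,0,0.04,0],
    [3,-0.5,0,0.08,0],
    [3,-0.75,0,0.13,0],
    [3,-1.0,0,0.18,0],
    [3,-1.25,0,0.23,0],
    [3,-1.45,0,0.28,0],
    [3,-1.45,0,0.28,0],
    [3,-1.45,0,0.28,0],
  ],
)

```text
time: 9.85
tool_pos: [0.5193, -0.1719, 0.1083]
tcp_rot: [-0.298, -3.126, -0.002]
wrist_force: [-2.7, 2.5, 7.0]
width: 0.461
grip_force: 63.7
```

```bash
cat > look.py <<'E'
from h import *
import sys
s=bot.read_state();print(s["tool_pos"],s["wrist_force"].round(2),s["torque"].round(3),s["grip_force"])
p,d=bot.read_camera("side");np.savez(sys.argv[1]+".npz",p=p,d=d)
cv2.imwrite(f"pics/{sys.argv[1]}.png",cv2.resize(p[130:255,310:450,::-1],(672,600),interpolation=cv2.INTER_CUBIC))
C=cloud("side",d);F=np.array([.4892,-.1659,.012]);a=np.radians(-10.7);xs=np.array([np.cos(a),np.sin(a)]);ys=np.array([-np.sin(a),np.cos(a)])
X=(C-F);st=np.dstack([X[...,:2]@xs,X[...,:2]@ys,X[...,2]])*1e3
x,y,z=np.moveaxis(st,2,0); ok=d>0
th=.337
nrm=-x*np.cos(th)+z*np.sin(th); up=x*np.sin(th)+z*np.cos(th)
# distance in front of the face vs height along it
for lo,hi in((20,35),(35,50),(50,65),(65,76),(80,90),(90,100)):
    m=ok&(up>lo)&(up<hi)&(abs(nrm)<25)
    for nm,mm in(("mid",m&(abs(y)<14)),("side",m&(y>26)&(y<38))):
        if mm.sum()>2:print(lo,hi,nm,mm.sum(),np.percentile(nrm[mm],[10,50,90]).round(1))
E
python3 look.py L1
```

```text
[ 0.51931625 -0.17194582  0.10831698] [-2.67  2.47  6.99] [ 0.597  0.946 -0.064] 63.72995138168335
20 35 mid 38 [6.1 7.5 8.6]
35 50 mid 42 [7.3 8.3 9.5]
35 50 side 7 [-0.6  0.8  2.7]
50 65 mid 44 [ 8.3  9.4 10.4]
50 65 side 31 [-7.1  0.2  1.3]
65 76 mid 33 [ 8.4 10.1 11.1]
65 76 side 29 [-6.7 -0.8  1.7]
80 90 mid 33 [ 9.8 11.  12.1]
80 90 side 8 [-6.4 -4.8  0.1]
90 100 mid 22 [11.3 11.9 12.7]
```

step_arm(
  motion=[
    [3,-0.2,0,0.05,0],
    [3,-0.4,0,0.11,0],
    [3,-0.6,0,0.17,0],
    [3,-0.6,0,0.17,0],
    [3,-0.6,0,0.17,0],
  ],
)

```text
time: 10.4
tool_pos: [0.5252, -0.1731, 0.1066]
tcp_rot: [-0.298, -3.127, -0.002]
wrist_force: [-1.8, 2.1, 5.5]
width: 0.453
grip_force: 64.2
```

step_arm(
  motion=[
    [3,-0.1,0,0.03,0],
    [3,-0.1,0,0.03,0],
    [3,-0.1,0,0.03,0],
  ],
)

```text
time: 10.7
tool_pos: [0.5258, -0.1732, 0.1064]
tcp_rot: [-0.298, -3.126, -0.002]
wrist_force: [-3.7, 3.2, 7.2]
width: 0.452
grip_force: 64.4
```

step_arm(
  motion=[
    [3,-0.1,0,0.03,0],
    [3,-0.1,0,0.03,0],
    [3,-0.1,0,0.03,0],
  ],
)

```text
time: 11.0
tool_pos: [0.5271, -0.1735, 0.106]
tcp_rot: [-0.298, -3.127, -0.002]
wrist_force: [-2.1, 2.2, 5.8]
width: 0.46
grip_force: 64.3
```

```bash
python3 look.py L2
```

```text
[ 0.52714812 -0.17349386  0.10597282] [-2.07  2.24  5.81] [ 0.554  0.875 -0.093] 64.32304501533508
20 35 mid 45 [4.4 6.  7.4]
35 50 mid 44 [4.9 6.1 7.4]
35 50 side 9 [-0.9  0.8  1.6]
50 65 mid 45 [4.8 5.9 6.9]
50 65 side 29 [-7.2 -0.1  2. ]
65 76 mid 34 [4.9 5.9 6.8]
65 76 side 29 [-8.1 -0.6  1.1]
80 90 mid 32 [4.2 5.7 6.8]
80 90 side 8 [-6.3 -2.1  0.6]
90 100 mid 29 [4.1 5.3 6.6]
```

step_arm(
  motion=[
    [3,-0.1,0,0.03,0],
    [3,-0.1,0,0.03,0],
    [3,-0.1,0,0.03,0],
  ],
)

```text
time: 11.35
tool_pos: [0.5274, -0.1735, 0.1058]
tcp_rot: [-0.298, -3.125, -0.002]
wrist_force: [-4.2, 3.5, 9.0]
width: 0.457
grip_force: 64.6
```

step_arm(
  motion=[
    [3,-0.1,0,0.0,0],
    [3,-0.1,0,0.0,0],
    [3,-0.1,0,0.0,0],
  ],
)

```text
time: 11.65
tool_pos: [0.5275, -0.1735, 0.1058]
tcp_rot: [-0.298, -3.123, -0.002]
wrist_force: [-7.3, 3.6, 10.4]
width: 0.455
grip_force: 64.9
```

step_arm(
  motion=[
    [3,-0.1,0,0.0,0],
    [3,-0.1,0,0.0,0],
    [3,-0.1,0,0.0,0],
  ],
)

```text
time: 11.95
tool_pos: [0.5276, -0.1735, 0.1056]
tcp_rot: [-0.297, -3.121, -0.003]
wrist_force: [-9.8, 3.8, 12.5]
width: 0.455
grip_force: 64.9
```

Motion has stopped while the force rises, so the blade is lying on the face. Firming the grip, easing the push a little, and checking.

step_arm(
  motion=[
    [2.5,0.05,0,0,0],
    [2.5,0.05,0,0,0],
    [2.5,0.05,0,0,0],
    [2.5,0.05,0,0,0],
    [2.5,0.05,0,0,0],
    [2.5,0.05,0,0,0],
  ],
  force=80,
)

```text
time: 12.55
tool_pos: [0.5276, -0.1736, 0.1057]
tcp_rot: [-0.297, -3.122, -0.002]
wrist_force: [-7.6, 2.7, 11.2]
width: 0.453
grip_force: 78.8
```

```bash
python3 look.py L3
python3 - <<'E'
from h import *
d=np.load("L3.npz")["d"];C=cloud("side",d)
# blade front-surface plane and its lean; exposed stage strip lean
F=np.array([.4892,-.1659,.012]);a=np.radians(-10.7);xs=np.array([np.cos(a),np.sin(a)]);ys=np.array([-np.sin(a),np.cos(a)])
X=C-F;x=X[...,:2]@xs*1e3;y=X[...,:2]@ys*1e3;z=X[...,2]*1e3
n=-x*np.cos(.337)+z*np.sin(.337);u=x*np.sin(.337)+z*np.cos(.337)
for nm,m in(("blade",(d>0)&(u>15)&(u<100)&(abs(y)<15)&(abs(n-5.5)<3.5)),("stage",(d>0)&(u>30)&(u<76)&(y>25)&(y<40)&(abs(n)<3))):
    f=np.polyfit(u[m],n[m],1);print(nm,m.sum(),"extra lean",-f[0],"n",n[m].mean(),"y range",np.percentile(y[(abs(n-5.5)<2.5)&(u>85)&(u<100)],[2,98]))
E
```

```text
[ 0.52759388 -0.17356029  0.1057064 ] [-7.62  2.67 11.23] [ 0.732  1.959 -0.147] 78.79358053207397
20 35 mid 46 [5.1 6.1 7.3]
35 50 mid 43 [4.8 6.2 7. ]
35 50 side 9 [-1.7  0.2  1.5]
50 65 mid 46 [4.6 5.7 6.7]
50 65 side 31 [-7.2 -0.   1.4]
65 76 mid 32 [4.5 5.5 6.5]
65 76 side 24 [-7.4 -0.3  1.2]
80 90 mid 31 [4.  5.4 6.9]
80 90 side 8 [-5.9 -3.9 -0.2]
90 100 mid 29 [4. 5. 6.]
blade 266 extra lean 0.011874460783670108 n 5.738782301549732 y range [-615.30222547   19.38735972]
stage 59 extra lean 0.006072248830104191 n 0.12250005118532559 y range [-615.30222547   19.38735972]
```

View pics/L3.png

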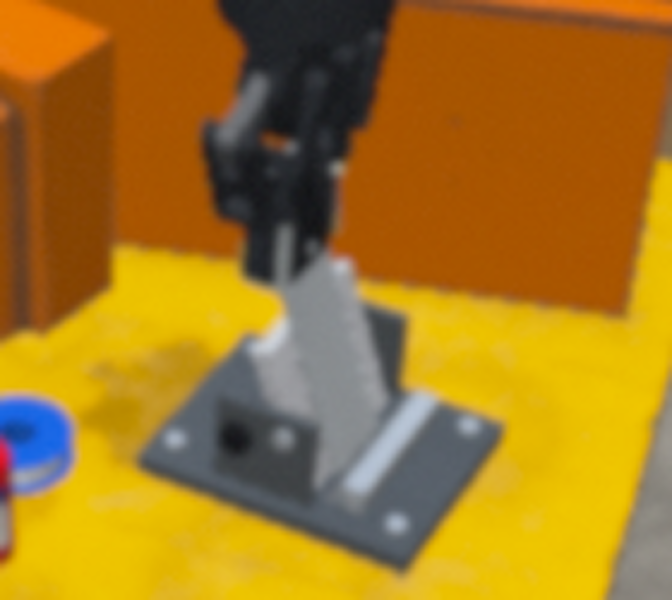

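step_arm(
  motion=[
    [2.5,0.05,0,0,0],
    [2.5,0.05,0,0,0],
    [2.5,0.05,0,0,0],
    [2.5,0.05,0,0,0],
    [2.5,0.05,0,0,0],
    [2.5,0.05,0,0,0],
  ],
)

```text
time: 13.2
tool_pos: [0.5275, -0.1736, 0.1057]
tcp_rot: [-0.297, -3.123, -0.002]
wrist_force: [-6.9, 3.2, 9.5]
width: 0.449
grip_force: 79.0
```

The blade is steady, gripped at 79 N, and pushed lightly at about 10 N. The picture shows it flat on the face (about crop 330,370), with its foot in the slot behind the lip. Handing in.

```bash
python3 -c "
from workcell import bot
print(bot.finish_job())"
```

```text
the job is handed in; nothing more can be done
None
```

I handed the job in at about 13 s: the larger blade stands at the bottom of the slot, roughly midway along, leaned flat on the stage face as closely as the depth camera shows (within about 0.01 rad), gripped at 79 N with a steady push of about 10 N.

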